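# Station the tin and hold the sprung clamp arm on it

## Task

First slide the blue carrier, with its tin, along the rail to the next station - the middle one with the red mark - so that it clicks into place there. Then push the sprung clamp arm by its red handle towards the tin, past the click of its ratchet, until the rubber pad presses firmly on the tin. Finish while still pushing: keep the arm held in with its pad on the tin, leave the tin standing in its carrier, and do not disturb the small dressing bottle, the pepper mill or the shaker.

Things in the scene. Friction and masses are not known exactly. Their poses are not given: they have to be found in the camera images.
- stand: Tin stand, fixed, on an L-shaped wood board, 12 mm thick: rail strip x = -30 to 95, y = -180 to 180 mm, foot out to x = -95 for y below 50. Origin on the underside; +x points away from the robot, +y to its left along the rail (two steel rods at x = 30; end blocks at y = +-163, tops z = 30). Stations at y = 80, 0, -80; middle mark red. Arm pivot at x = -60, y = -90; brass pawl at -40, -150.
- middle_station (a point): Fixed point of the stand where the centre of the tin's underside comes to be at the middle station: x = 30, y = 0, z = 34 mm in the stand's frame; axes as the stand's.
- carrier (a joint): Travel of the blue carrier (84 x 88 mm) along the rail towards the stand's -y, m: 0 = loading station (start), 0.08 = middle station, 0.16 = far station. A spring ball clicks it into each station and centres it in the last few mm: about 4 N to push in or out, 1 N between. Its nest has side lips up to z = 48 mm and a back wall on the +x side up to 78 mm.
- carrier_post (a point): Grip point on the carrier's upright steel post, 14 mm in diameter, standing from z = 34 to 106 mm; this point is on its axis at z = 80 mm. The post is 74 mm to the stand's +y of the tin's axis, in line with the rail; grasp it from above or push it.
- tin: Closed food tin, green and gold, 75 mm in diameter, 58 mm high, 0.25 kg, standing loose in the carrier's nest (about 1 mm play); origin at the centre of its underside.
- clamp_arm (a joint): Angle of the sprung aluminium clamp arm, rad: 0 = sprung back towards the robot (start), grows clockwise from above as its handle is pushed to the tin; 0.42 = parallel to the rail, 0.50 = hard stop. It clicks near 0.3; let go then, the pawl stops it near 0.32, pad slack. The pad meets the stationed tin near 0.34; hold at 0.40 to 0.48. Handle force: 3 N at 0, 8 N at the click, 11 N at 0.45.
- handle: Red upright round handle, a sleeve that turns freely, on the arm's free end, 18 mm in diameter (black 23 mm collar at its foot), from z = 60 to 122 mm, 148 mm from the arm's pivot; the 20 mm wide arm bar below it tops at z = 60. Origin on its axis at its foot. Push it from its robot side, away from the robot.
- handle_grip (a point): Point on the handle's axis, 35 mm above its foot (z = 95 mm), a good height to push; fixed to the arm: its x axis is the way to push and turns with the arm.
- pad: Round black rubber pad, 32 mm in diameter, on a spring plunger of 18 mm stroke (about 0.35 N per mm) on the tin's side of the arm, 90 mm from the pivot; origin at the centre of its face, its x axis points out of the face towards the tin; z = 66 mm.
- dressing: Small green salad-dressing bottle with orange cap, 43 x 59 mm, 151 mm high, standing on the worktop; origin at the centre of its underside. Bystander.
- mill: Brown wooden pepper mill, 49 mm in diameter, 130 mm high, standing on the worktop; origin at the centre of its underside. Bystander.
- shaker: Glass shaker with a grey metal cap, 44 mm in diameter, 90 mm high, on the worktop; origin at the centre of its underside. Bystander.
Things that resemble listed ones, but are neither listed nor needed, are in the scene too. Leave any orange or purple look-alike of the tin alone.

How it is judged:
On the way, in this order (a step that is already met when the one before it is completed fails the run):
1. the carrier stands clicked in at the middle station with the tin in it, the clamp arm still back (value of joint carrier between 0.075 and 0.085 m and value of joint clamp_arm below 0.15 rad and horizontal distance between tin and middle_station below 0.01 m), for 0.2 s.
2. the clamp arm has been pushed past its ratchet click and its pad presses on the tin (value of joint clamp_arm above 0.39 rad and contact force between pad and tin above 1.5 N), for 0.2 s.
At the end, for the whole second after the job is handed in: The robot is still pushing the red handle (more than 2 N), the clamp arm is held beyond its ratchet click (more than 0.39 rad) with the pad pressing the tin (more than 1.5 N), the carrier is at the middle station within 5 mm and the tin stands upright in it (within 10 mm of its place) (all of step 2 and contact force between anything else and handle above 2 N and value of joint carrier between 0.075 and 0.085 m and horizontal distance between tin and middle_station below 0.01 m and z of tin in the frame of middle_station below 0.006 m and angle between tin's own z axis and vertical below 0.1 rad); the arm keeps its last pose, push and grip.
It fails at once if the dressing bottle, the pepper mill or the shaker is moved by more than 30 mm (distance of any of dressing, mill, shaker from where it was at the start of the episode above 0.03 m).
It fails at once if the tin tips or is lifted out of its carrier (angle between tin's own z axis and vertical above 0.35 rad or z of tin in the frame of middle_station above 0.03 m).
It also fails if it takes over 42 s, if anything falls off the work surface, if the arm or the gripper's body presses on something with over 40 N, if the wrist force passes 120 N, or if a joint passes its speed limit or range.

## Robot

A 6-joint arm with a two-finger parallel gripper is mounted at the origin on a cart in front of the work surface, level with it; the furniture and walls round the work are solid. World frame = base frame: x ahead of the robot, y to its left, z up, the work surface at z = 0. Lengths are in m, angles in rad, forces in N, time in s.
With the tool pointing down it reaches from about 0.3 to 0.875 m from the base axis. Payload 6.4 kg.
Tool frame: the origin (TCP) lies on the centre line of the jaws, within the pads' length; the fingertips stand 25 mm ahead of it and the grasp point (between the pads) lies 6 mm ahead of it; z points along the fingers, y is the line along which they close (so a half turn about z gives the same grasp; the last joint's range is limited). The gripper opens to 85 mm and grips with 20 to 120 N. Pads are 22 mm wide; open, the fingers measure 114 mm over their backs; the gripper's body (76 mm by 85 mm) begins 54 mm behind the grasp point. The pads swing forward as they close: fully open they stand 13 mm farther back than shut.
Start: joints at [0.906, 0.181, 1.607, -0, 1.354, -0.206], TCP at [0.255, 0.516, 0.256] pointing down, gripper open.
Joint ranges: [-2.99, 2.99], [-0.89, 2.07], [0.3, 2.58], [-1.14, 4.28], [0, 2.63], [-3.12, 3.12]. Speed limits (rad/s): [2.57, 2.57, 3.01, 3.14, 3.14, 3.14].

## Interface

Orientations are given as a unit quaternion [w, x, y, z].
In Python, from bench import get_obs, camera, hand_in, spot_in gives the robot as it stands.
- The arm moves only by the shell command python3 -m jog 'ROWS'. ROWS is JSON, one flat list of numbers, 7 for each row, row after row: the shift along the tool's x, y, z in m, then the turn, a rotation vector about the tool's x, y, z in rad, then the closure, from 0 (fully open) to 1 (shut). A call has 1 to 20 rows; each row is the pose to reach, as a shift and turn from the pose commanded when the call began, along the tool's axes at that moment; what a row does not reach only later rows make up. A row lasts 1/8 s, in which the tool goes at most 62.5 mm and 10.7 degrees, less where a joint would pass 70% of its speed; a pose out of reach is approached as far as the arm can. A call with a gripper value outside its range is refused whole. The fingers move at their own pace and stop on an object; the grip force is fixed at half the most. Time passes only in rows, so rows that repeat a pose let the fingers close. It gives the time, the measured TCP pose, the force, the opening and the grip force at its end, in the units of the state.
- get_obs(): the state, without advancing time (a new reading comes with each control period).
- camera(name): name is "scene" or "side" or "wrist"; returns a dict with "frame" (384x512x3 uint8, red, green, blue), "mtx" (3x3 intrinsics, pixels), "extrinsics" (4x4, takes a point from camera to world coordinates). Camera axes: x right, y up, looking along -z (the intrinsics and any distortion apply to the point x, -y, -z); pixel columns grow to the right and rows downward; lengths in m; the calibration is good to about 2 mm. A picture is of the moment at which its call begins. There is no depth.
- hand_in(): hands the job in; it is judged then, once.
Trained networks look in a picture, given as the dict that the camera call returned (one of the last four; its "shot" number tells which), for a name from the list of things; names that differ only in an ending like _2 or _b are one class to them, and where a whole thing is asked for, a point or a joint stands for the part that bears it (a point fixed in the world has none). Each returns a list of dicts, best first, with "confidence" (0 to 1); they miss things now and then, are a little off and sometimes report something else, mostly with a low value. They report only what shows in the picture. A call takes as long as a camera call. They do not tell look-alikes from the thing itself.
- spot_in(picture, name): "xyz" ([x, y, z] in m, in world coordinates, good to about 4 mm: the middle of the surface that is visible of it).
The state is a dict: "time_s": time; "q": joint angles; "dq": joint speeds; "joint_efforts": joint torques, N m; "eef_pos": TCP position; "eef_rot": TCP orientation; "wrist_force": force on the tool from outside, world axes, zero at the start; "torque": the same for the moment, N m; "opening": opening from 0.0 (shut) to 1.0 (fully open); "grasp_force": force on a finger pad.
Only numpy, scipy, OpenCV 4.12 (cv2) and the standard library are available. Lean on these libraries where they do the work, as an engineer would, in place of code of your own. Each camera call takes 0.05 s, during which the arm holds its last target. There are 200 camera calls.

## Working session

There is one attempt and no reset: what is moved stays moved. The work goes in short steps, Python scripts to look and compute and a shell command to move; the robot and the scene stay as the last step left them, time stands still between calls to the robot, and variables do not carry over. Pictures are saved under pics/ and viewed, at most 10 in all, crops included, and the job is handed in when it is done.

```bash
mkdir -p pics
cat > look.py <<'E'
import sys,cv2
from bench import camera,spot_in,get_obs
def look(cam,names,save=None):
    p=camera(cam)
    if save: cv2.imwrite('pics/'+save,cv2.cvtColor(p['frame'],cv2.COLOR_RGB2BGR))
    for n in names:
        print(cam,n,[([round(v,3) for v in d['xyz']],round(d['confidence'],2)) for d in spot_in(p,n)][:3])
    return p
E
python3 - <<'E'
from look import *
N=['stand','carrier_post','tin','handle','pad','dressing','mill','shaker','carrier','clamp_arm']
look('scene',N,'a.png');look('side',N,'b.png')
o=get_obs();print(o['time_s'],o['eef_pos'],o['eef_rot'],o['opening'])
E
```

```text
scene stand [([0.571, 0.001, 0.016], 0.66)]
scene carrier_post [([0.624, 0.104, 0.041], 0.79)]
scene tin [([0.385, -0.124, 0.054], 0.86), ([0.608, 0.117, 0.079], 0.69), ([0.556, 0.303, 0.047], 0.66)]
scene handle [([0.461, 0.106, 0.099], 0.76)]
scene pad [([0.528, 0.067, 0.072], 0.63)]
scene dressing [([0.431, -0.226, 0.086], 0.71), ([0.619, 0.102, 0.04], 0.32)]
scene mill [([0.498, -0.241, 0.081], 0.74), ([0.619, 0.103, 0.04], 0.54)]
scene shaker [([0.592, -0.274, 0.052], 0.96)]
scene carrier [([0.618, 0.099, 0.04], 0.9), ([0.57, -0.001, 0.016], 0.17)]
scene clamp_arm [([0.493, 0.002, 0.056], 0.71)]
side stand [([0.574, -0.001, 0.017], 0.95)]
side carrier_post [([0.622, 0.093, 0.035], 0.85)]
side tin [([0.567, 0.303, 0.044], 0.77), ([0.613, 0.111, 0.077], 0.68), ([0.387, -0.131, 0.054], 0.66)]
side handle [([0.466, 0.108, 0.095], 0.68)]
side pad [([0.511, -0.251, 0.074], 0.66), ([0.577, 0.004, 0.019], 0.63)]
side dressing [([0.441, -0.232, 0.08], 0.84)]
side mill [([0.514, -0.253, 0.072], 0.63)]
side shaker [([0.605, -0.279, 0.049], 0.56)]
side carrier [([0.623, 0.091, 0.035], 0.64)]
side clamp_arm [([0.498, 0.007, 0.058], 0.57)]
1.1 [0.254667   0.51554648 0.2563056 ] [-1.27114375e-05  2.27436406e-01  9.73792935e-01  1.01779009e-05] 0.9999086015047502
```

View pics/a.png

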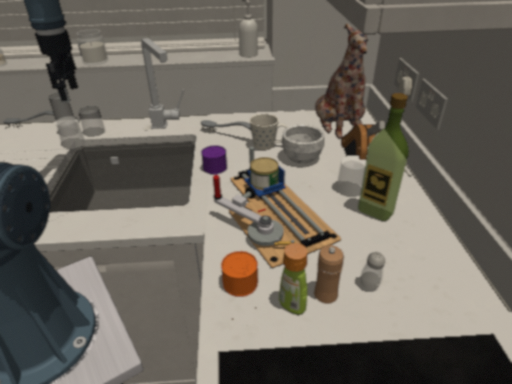

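View pics/b.png

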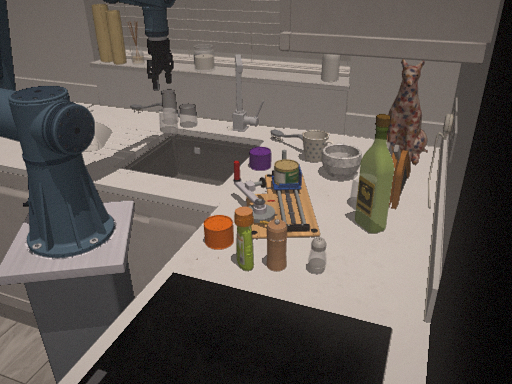

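The scene shows the blue carrier with the green/gold tin at (265,175), the red handle at (217,187), and the rail running towards lower right. Orange (240,273) and purple (214,160) are look-alikes. I'll overlay the model with a pose guess.

```bash
cat > ov.py <<'E'
import numpy as np,cv2
PTS=lambda th=0,c=0:{ # stand frame m
 'board':[(-.03,-.18,.012),(.095,-.18,.012),(.095,.18,.012),(-.03,.18,.012),(-.03,.05,.012),(-.095,.05,.012),(-.095,-.18,.012),(-.03,-.18,.012)],
 'tin':[(.03,.08-c,.034),(.03,.08-c,.092)],'post':[(.03,.154-c,.034),(.03,.154-c,.106)],
 'handle':[(-.06-.148*np.sin(.42-th),-.09+.148*np.cos(.42-th),z) for z in(.06,.122)]}
def w(p,x,y,yaw):
    p=np.array(p,float);c,s=np.cos(yaw),np.sin(yaw)
    return p@np.array([[c,-s,0],[s,c,0],[0,0,1]]).T+[x,y,0]
def proj(p,P):
    E=np.array(P['extrinsics']);q=(np.asarray(P)-E[:3,3])@E[:3,:3] if False else None
def project(W,pic):
    E=np.array(pic['extrinsics']);q=(W-E[:3,3])@E[:3,:3]*[1,-1,-1]
    u=q@np.array(pic['mtx']).T;return u[:,:2]/u[:,2:]
def overlay(pic,pose,box,s,name,th=0,c=0):
    x0,y0,x1,y1=box
    im=cv2.resize(cv2.cvtColor(pic['frame'],cv2.COLOR_RGB2BGR)[y0:y1,x0:x1],None,fx=s,fy=s,interpolation=cv2.INTER_CUBIC)
    for k,p in PTS(th,c).items():
        u=((project(w(p,*pose),pic)-[x0,y0]+.5)*s).astype(int)
        cv2.polylines(im,[u.reshape(-1,1,2)],False,(255,0,255),1)
    return im
E
python3 - <<'E'
from look import *; from ov import *
a=camera('scene');b=camera('side');pose=(.573,.041,-np.pi/18)
i=overlay(a,pose,(195,140,355,275),4,'');j=overlay(b,pose,(215,135,345,255),4,'')
cv2.imwrite('pics/c.png',i);cv2.imwrite('pics/d.png',j)
E
```

```text
(no output)
```

View pics/c.png

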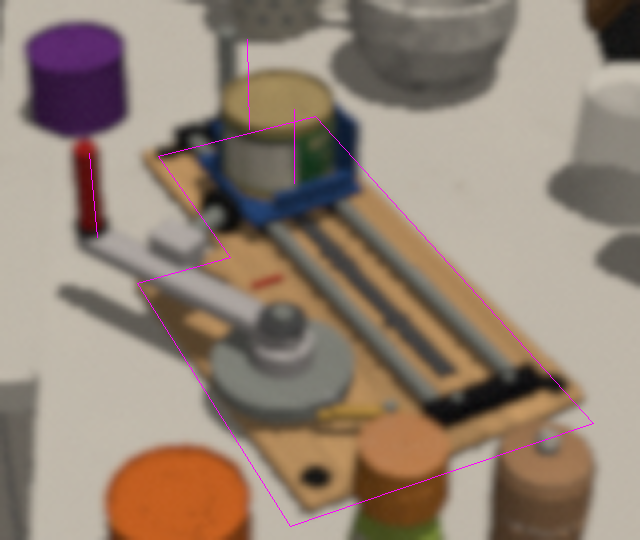

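View pics/d.png

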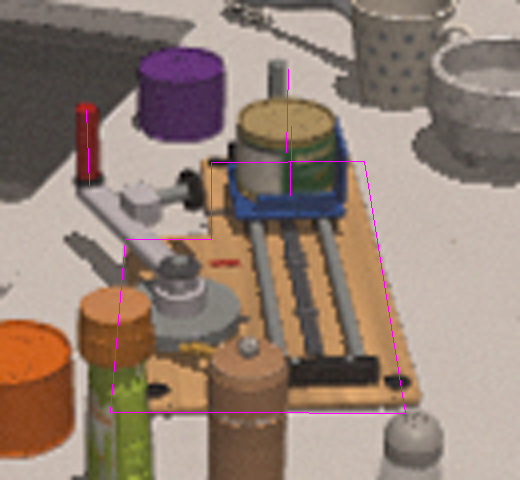

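Crop points read: board corners c(583,397), c(312,513), c(145,155); handle c(85,143)/(92,232); post top c(228,38); the same in d. Fitting the pose.

Run:
```python
from look import *; from ov import *
from scipy.optimize import least_squares
a=camera('scene');b=camera('side')
h=PTS()['handle']
M=[(.095,-.18,.012),(-.095,-.18,.012),(-.03,.18,.012),h[0],h[1],(.03,.154,.106)]
A=np.array([(583,397),(312,513),(145,155),(92,234),(85,143),(228,38)])/4+[195,140]-.5
Mb=[M[0],M[2],h[0],h[1],M[5]]
B=np.array([(420,402),(203,160),(89,183),(87,106),(278,62)])/4+[215,135]-.5
def f(p):return np.r_[(project(w(M,*p),a)-A).ravel(),(project(w(Mb,*p),b)-B).ravel()]
r=least_squares(f,(.573,.041,-.17),loss='soft_l1');print(r.x,np.degrees(r.x[2]));print(f(r.x).round(1))
for n,p in [('post',(.03,.154,.08)),('tin',(.03,.08,.034)),('mid',(.03,0,.034)),('handle',h[0])]:print(n,w([p],*r.x).round(4))
```

```text
[ 0.57634737  0.05211336 -0.11834851] -6.780870362142223
[ 2.5  0.5 -1.7 -0.2 -0.8 -0.5  0.3 -0.1  0.2  1.7  0.6 -1.1  0.2 -0.9
 -0.5 -0.8 -0.1  0.  -0.2  0.3  0.1  0.2]
post [[0.6243 0.2015 0.08  ]]
tin [[0.6156 0.128  0.034 ]]
mid [[0.6061 0.0486 0.034 ]]
handle [[0.4622 0.1111 0.06  ]]
```

```bash
python3 -m jog '[-0.24,-0.06,0,0,0,0.62,0, -0.471,-0.118,0.02,0,0,1.23,0, -0.471,-0.118,0.02,0,0,1.23,0, -0.471,-0.118,0.02,0,0,1.23,0, -0.471,-0.118,0.02,0,0,1.23,0, -0.471,-0.118,0.02,0,0,1.23,0, -0.471,-0.118,0.02,0,0,1.23,0, -0.471,-0.118,0.02,0,0,1.23,0, -0.471,-0.118,0.02,0,0,1.23,0, -0.471,-0.118,0.02,0,0,1.23,0, -0.471,-0.118,0.02,0,0,1.23,0, -0.471,-0.118,0.02,0,0,1.23,0, -0.471,-0.118,0.02,0,0,1.23,0, -0.471,-0.118,0.02,0,0,1.23,0]'
python3 - <<'E'
from look import *; from ov import *
p=look('wrist',['carrier_post','tin','handle','carrier'])
cv2.imwrite('pics/e.png',overlay(p,(.5763,.0521,-.1183),(0,0,512,384),1.5,''))
E
```

```text
time_s: 3.05
eef_pos: [0.6245, 0.2015, 0.2365]
eef_rot: [0.0, 0.747, 0.664, 0.0]
wrist_force: [0.3, -0.1, -0.2]
opening: 1.004
grasp_force: 0.0
wrist carrier_post [([0.632, 0.173, 0.042], 0.91)]
wrist tin [([0.57, 0.324, 0.058], 0.73), ([0.622, 0.141, 0.085], 0.7), ([0.461, 0.122, 0.066], 0.64)]
wrist handle [([0.459, 0.125, 0.069], 0.6)]
wrist carrier [([0.632, 0.17, 0.041], 0.85), ([0.618, 0.143, 0.088], 0.16)]
```

View pics/e.png

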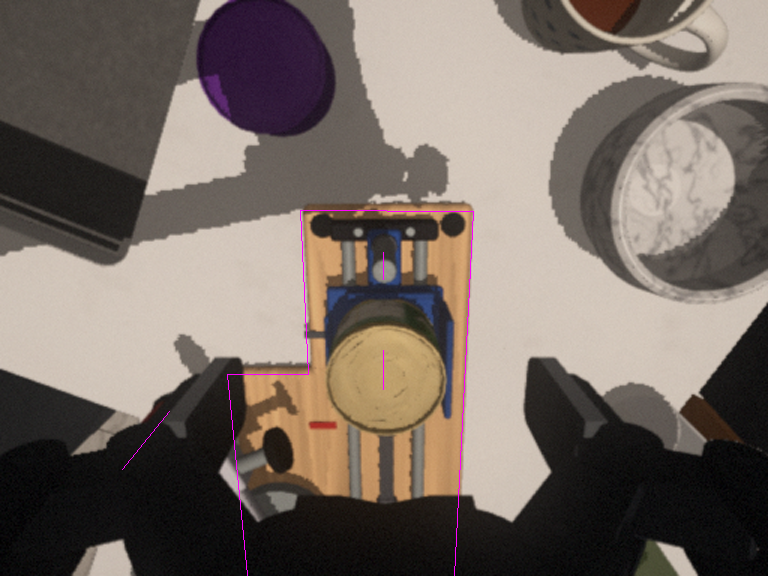

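The overlay matches the wrist picture apart from about 4 mm along the rail; the post top is at (384,271). Descending and grasping.

```bash
python3 -m jog '[0.004,0,0.05,0,0,0,0, 0.004,0,0.1,0,0,0,0, 0.004,0,0.14,0,0,0,0, 0.004,0,0.15,0,0,0,0, 0.004,0,0.15,0,0,0,0.5, 0.004,0,0.15,0,0,0,1, 0.004,0,0.15,0,0,0,1, 0.004,0,0.15,0,0,0,1, 0.004,0,0.15,0,0,0,1, 0.004,0,0.15,0,0,0,1, 0.004,0,0.15,0,0,0,1, 0.004,0,0.15,0,0,0,1]'
```

```text
time_s: 4.8
eef_pos: [0.6247, 0.2055, 0.0878]
eef_rot: [-0.0, 0.747, 0.664, -0.0]
wrist_force: [-5.8, 0.3, 8.1]
opening: 0.146
grasp_force: 58.4
```

```bash
python3 -m jog '[-0.005,0,0,0,0,0,1, -0.01,0,0,0,0,0,1, -0.018,0,0,0,0,0,1, -0.026,0,0,0,0,0,1, -0.034,0,0,0,0,0,1, -0.042,0,0,0,0,0,1, -0.05,0,0,0,0,0,1, -0.058,0,0,0,0,0,1, -0.066,0,0,0,0,0,1, -0.072,0,0,0,0,0,1, -0.076,0,0,0,0,0,1, -0.08,0,0,0,0,0,1, -0.08,0,0,0,0,0,1, -0.08,0,0,0,0,0,1]'
python3 - <<'E'
from look import *; from ov import *
p=look('side',['carrier_post','tin','handle'])
q=look('scene',['carrier_post','tin','handle'])
pose=(.5768,.0561,-.1183);print(w([(.03,0,.034),PTS()['handle'][0]],*pose))
im=np.hstack([overlay(p,pose,(215,135,345,255),3,'',0,.08),overlay(q,pose,(195,140,325,260),3,'',0,.08)])
cv2.imwrite('pics/f.png',im)
E
```

```text
time_s: 6.55
eef_pos: [0.616, 0.1257, 0.0878]
eef_rot: [0.0, 0.748, 0.664, 0.0]
wrist_force: [-3.2, -0.2, 6.4]
opening: 0.147
grasp_force: 58.5
side carrier_post [([0.613, 0.016, 0.037], 0.7), ([0.494, 0.009, 0.059], 0.55)]
side tin [([0.387, -0.129, 0.051], 0.71), ([0.565, 0.301, 0.042], 0.57)]
side handle [([0.463, 0.107, 0.098], 0.54), ([0.496, 0.01, 0.058], 0.44)]
scene carrier_post [([0.611, 0.025, 0.043], 0.58)]
scene tin [([0.381, -0.124, 0.056], 0.96), ([0.556, 0.301, 0.047], 0.74)]
scene handle [([0.531, 0.066, 0.072], 0.52), ([0.46, 0.107, 0.094], 0.51)]
[[0.60659032 0.05255927 0.034     ]
 [0.46261988 0.11512573 0.06      ]]
```

View pics/f.png

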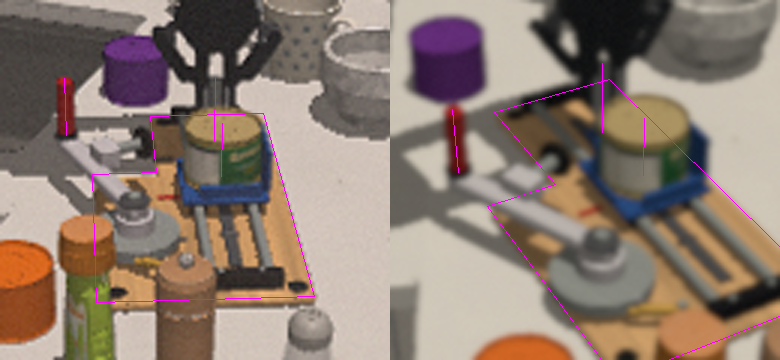

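Carrier sits on the overlay at the middle station, and no residual force along the rail. Release, rise, and go to the robot side of the handle.

```bash
python3 -m jog '[0,0,0,0,0,0,0.5, 0,0,0,0,0,0,0, 0,0,0,0,0,0,0, 0,0,0,0,0,0,0, 0,0,-0.05,0,0,0,0, 0,0,-0.112,0,0,0,0, 0,0,-0.112,0,0,0,0, -0.02,-0.08,-0.112,0,0,-0.6,1, -0.047,-0.188,-0.112,0,0,-1.6,1, -0.047,-0.188,-0.112,0,0,-1.6,1, -0.047,-0.188,-0.112,0,0,-1.6,1, -0.047,-0.188,-0.112,0,0,-1.6,1, -0.047,-0.188,-0.112,0,0,-1.6,1, -0.047,-0.188,-0.112,0,0,-1.6,1, -0.047,-0.188,-0.112,0,0,-1.6,1, -0.047,-0.188,-0.112,0,0,-1.6,1, -0.047,-0.188,-0.112,0,0,-1.6,1, -0.047,-0.188,-0.112,0,0,-1.6,1, -0.047,-0.188,-0.112,0,0,-1.6,1]'
python3 - <<'E'
from look import *; from ov import *
pose=(.5768,.0561,-.1183)
p=look('scene',['carrier_post','tin','handle']);q=look('wrist',['carrier_post','tin','handle'])
im=np.hstack([overlay(p,pose,(195,140,325,260),3,'',0,.08),cv2.resize(overlay(q,pose,(0,0,512,384),1,'',0,.08),(400,360))])
cv2.imwrite('pics/g.png',im)
E
```

```text
time_s: 9.32
eef_pos: [0.4234, 0.1012, 0.1982]
eef_rot: [-0.0, 0.045, 0.999, 0.0]
wrist_force: [0.7, -0.6, 0.1]
opening: 0.002
grasp_force: 0.0
scene carrier_post []
scene tin [([0.384, -0.124, 0.056], 0.95), ([0.597, 0.039, 0.085], 0.93)]
scene handle [([0.46, 0.108, 0.095], 0.45), ([0.434, -0.226, 0.086], 0.32)]
wrist carrier_post [([0.582, 0.085, 0.035], 0.64)]
wrist tin [([0.386, -0.083, 0.052], 0.76), ([0.555, 0.311, 0.055], 0.73), ([0.587, 0.086, 0.04], 0.52)]
wrist handle [([0.457, 0.121, 0.079], 0.73)]
```

View pics/g.png

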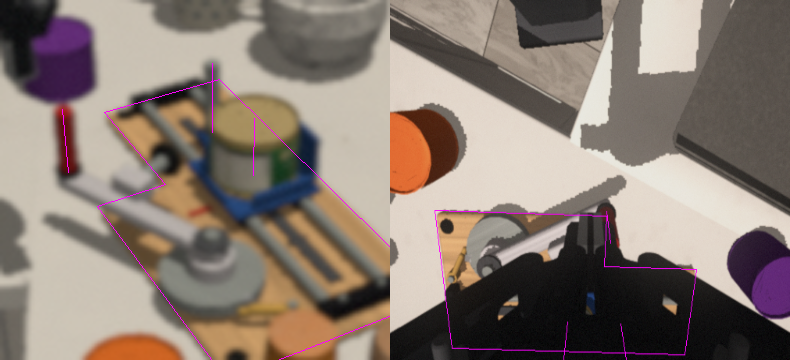

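```bash
python3 -m jog '[0,0,0.05,0,0,0,1, 0,0,0.098,0,0,0,1, 0,0,0.098,0,0,0,1]'
python3 - <<'E'
from ov import *
from look import get_obs
t=get_obs()['eef_pos'];print(t)
for th in [0,.1,.2,.3,.34,.4,.44,.47]:
    h=w(PTS(th)['handle'],.5768,.0561,-.1183)[0]
    d=h[:2]-t[:2];print(th,'x',round(d@[-.996,.09]+.020,4),'y',round(d@[.09,.996],4),h.round(3))
E
```

```text
time_s: 10.1
eef_pos: [0.4202, 0.1012, 0.0973]
eef_rot: [-0.004, 0.044, 0.999, -0.0]
wrist_force: [-1.3, 0.1, 0.5]
opening: -0.001
grasp_force: 0.0
[0.42021557 0.10124363 0.09734965]
0 x -0.021 y 0.0176 [0.463 0.115 0.06 ]
0.1 x -0.0349 y 0.0226 [0.477 0.119 0.06 ]
0.2 x -0.0493 y 0.0261 [0.492 0.121 0.06 ]
0.3 x -0.0639 y 0.0282 [0.506 0.122 0.06 ]
0.34 x -0.0698 y 0.0287 [0.512 0.122 0.06 ]
0.4 x -0.0787 y 0.0289 [0.521 0.121 0.06 ]
0.44 x -0.0846 y 0.0287 [0.527 0.12  0.06 ]
0.47 x -0.0891 y 0.0284 [0.531 0.12  0.06 ]
```

```bash
python3 -m jog '[0,0.009,0,0,0,0,1, 0,0.018,0,0,0,0,1, -0.01,0.018,0,0,0,0,1, -0.02,0.02,0,0,0,0,1, -0.03,0.021,0,0,0,0,1, -0.04,0.024,0,0,0,0,1, -0.04,0.024,0,0,0,0,1]'
python3 - <<'E'
from look import *
print(get_obs()['eef_pos'])
p=look('scene',['handle','tin'],'h.png')
import cv2
cv2.imwrite('pics/h.png',cv2.resize(cv2.imread('pics/h.png')[130:270,180:330],None,fx=4,fy=4))
E
```

```text
time_s: 10.98
eef_pos: [0.4655, 0.1216, 0.0999]
eef_rot: [-0.001, 0.044, 0.999, 0.0]
wrist_force: [-3.0, 1.5, 1.4]
opening: -0.001
grasp_force: 0.0
[0.4654622  0.12161411 0.09985616]
scene handle []
scene tin [([0.382, -0.122, 0.055], 0.92), ([0.598, 0.038, 0.084], 0.61)]
```

View pics/h.png

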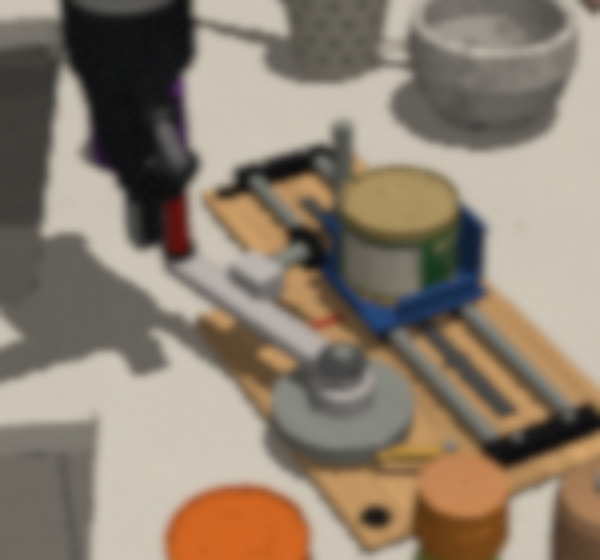

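```bash
python3 -m jog '[-0.006,0.001,0,0,0,0,1, -0.012,0.002,0,0,0,0,1, -0.018,0.002,0,0,0,0,1, -0.024,0.003,0,0,0,0,1, -0.03,0.003,0,0,0,0,1, -0.034,0.003,0,0,0,0,1, -0.034,0.003,0,0,0,0,1]'; python3 -c "
from look import *
print(get_obs()['eef_pos'])
from ov import *
p=camera('scene');cv2.imwrite('pics/i.png',np.hstack([overlay(p,(.5768,.0561,-.1183),(195,140,325,260),3,'',.38,.08),overlay(camera('side'),(.5768,.0561,-.1183),(215,135,345,255),3,'',.38,.08)]))"
```

```text
time_s: 12.0
eef_pos: [0.4979, 0.1221, 0.0994]
eef_rot: [-0.002, 0.044, 0.999, 0.0]
wrist_force: [-6.7, 4.4, 0.8]
opening: 0.0
grasp_force: 0.0
[0.49791671 0.12211678 0.09941147]
```

View pics/i.png

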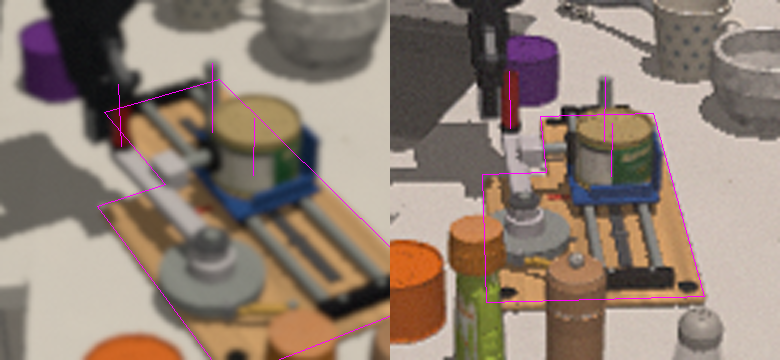

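The handle sits almost on the 0.38 rad overlay in both views, and the pad is near the tin. Pushing about 9 mm more.

```bash
python3 -m jog '[-0.003,-0.001,0,0,0,0,1, -0.006,-0.001,0,0,0,0,1, -0.009,-0.001,0,0,0,0,1, -0.01,-0.001,0,0,0,0,1, -0.01,-0.001,0,0,0,0,1, -0.01,-0.001,0,0,0,0,1]'; python3 -c "
from look import *
print(get_obs()['eef_pos'])
from ov import *
p=camera('scene');cv2.imwrite('pics/j.png',np.hstack([overlay(p,(.5768,.0561,-.1183),(195,140,325,260),3,'',.44,.08),overlay(camera('side'),(.5768,.0561,-.1183),(215,135,345,255),3,'',.44,.08)]))"
```

```text
time_s: 12.85
eef_pos: [0.5069, 0.1205, 0.0993]
eef_rot: [-0.003, 0.044, 0.999, 0.001]
wrist_force: [-8.4, 5.9, 2.9]
opening: 0.001
grasp_force: 0.0
[0.50694541 0.12051175 0.09928872]
```

View pics/j.png

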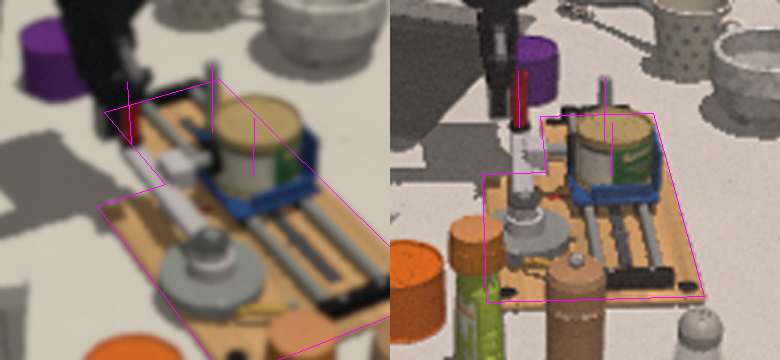

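```bash
python3 -m jog '[0,0,0,0,0,0,1, 0,0,0,0,0,0,1, 0,0,0,0,0,0,1, 0,0,0,0,0,0,1, 0,0,0,0,0,0,1, 0,0,0,0,0,0,1, 0,0,0,0,0,0,1, 0,0,0,0,0,0,1]'; python3 -c "
from look import *
look('side',['handle','tin','pad'])
o=get_obs();print(o['eef_pos'],o['wrist_force'])"
```

```text
time_s: 13.95
eef_pos: [0.5069, 0.1205, 0.0993]
eef_rot: [-0.003, 0.044, 0.999, 0.001]
wrist_force: [-9.6, 4.7, 2.1]
opening: -0.007
grasp_force: 0.0
side handle [([0.529, 0.112, 0.097], 0.51)]
side tin [([0.386, -0.129, 0.05], 0.96), ([0.605, 0.03, 0.082], 0.56), ([0.582, 0.301, 0.054], 0.53)]
side pad [([0.563, 0.052, 0.069], 0.64), ([0.53, 0.112, 0.094], 0.19)]
[0.50695713 0.12049788 0.09929723] [-9.13052644  5.38868908  2.31685327]
```

The push holds steady, with the handle at about 0.44 rad and roughly 10 N on the wrist. Handing in.

```bash
python3 -c "
from bench import hand_in
print(hand_in())"
```

```text
the job is handed in; nothing more can be done
None
```

I slid the carrier to the middle station, then pushed the clamp arm past its click to about 0.44 rad by the camera overlay. I handed the job in at about 14 s, still pushing the handle with about 10 N, the pad on the tin and the bystanders untouched; no verdict came back.

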